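Lift the snap ring out of the bench sieve

TASK

Change-over on the bench sieve: take the hook pick from the wooden stand, put its tip under the lifting loop at the end of the orange split ring and lift the ring out of its groove, using the pick and not the gripper's fingers for as long as the ring is in the sieve, and without poking the mesh. Lay the ring down flat in the grey parts tray with its loop upwards, without dropping it, and stand the pick back upright in the slot it came from. Leave the mesh screen lying in its seat and the other things on the bench where they are.

Things in the scene. Friction and masses are not known exactly. Their poses are not given: they have to be found in the camera images.
- sieve: Bench sieving unit, fixed: round drum 176 mm across, blue below, aluminium above, rim 72 mm high. Origin: centre of its underside, z up; its x axis points from the centre to the ring's loop. On its -x side a sloping chute sticks out 40 mm, 10 to 45 mm high.
- sieve_seat (a point): Centre of the drum's mouth at groove-floor height, 60 mm. The groove (60 to 68 mm high) has an upper flank sloping 35 deg from vertical up to a bore 130 mm across at 68 mm; above it the mouth flares out to the rim.
- screen: Loose grey mesh screen in the sieve, disc 128 mm across, 7 mm thick, about 0.18 kg; origin at the centre of its underside, which rests at height 52 mm, so its top is at 59 mm; 1 mm play all round.
- ring: Orange springy plastic split ring, 6 mm round bar, 135 mm outside, 70 g. It bends: this is the pose of the part opposite the split; origin at the ring's centre, 63 mm high when seated, axes then as the sieve's. Lifted by the loop it peels out from that end; pull at the loop up to about 8 N, then 3 N; the far side comes out last, with the loop some 60 mm up.
- ring_loop (a point): Middle of the bar of the lifting loop: one end of the ring is bent in and up to a bar 25 mm long, 5 mm thick, across the sieve's x axis, then down again, an arch. Seated: 57 mm from the centre on the sieve's x axis, 80 mm high; under the bar are 18 mm of free height (59 to 77 mm) and 19 mm of width. With the ring flat on a floor this point is 20 mm above it.
- ring_plain_end (a point): The plain end of the ring: centre of the 6 mm bar, 64.5 mm from the centre, seated 37.5 deg clockwise (from above) of the sieve's x axis, 63 mm high.
- ring_back (a point): Point of the ring opposite the loop, centre of the 6 mm bar, 64.5 mm from the ring's centre (122 mm from the loop); 63 mm high when seated. When the ring hangs by its loop, its lowest point is about 127 mm below the loop point, near here; it swings, and may hang up to 45 mm out of plumb.
- pick: Hook pick, about 0.11 kg, upright in the stand. Origin: centre of the underside of its brass ferrule (33 mm across, 9 mm high), on the stand's top; z up along the handle. Wooden handle 26 (x) by 20 mm (y), 9 to 75 mm above the origin. Steel shaft 6 mm thick down to z = -85 mm, where a toe 4 mm thick points along +x.
- pick_toe (a point): Middle of the toe, on its axis, 11 mm out from the shaft's axis along the pick's x, 85 mm below the ferrule: the loop's bar should hang here. The toe runs level 16 mm out from the shaft's axis, then turns up; its end is 20 mm out and reaches 9 mm above the toe's axis.
- pick_grip (a point): Place to grip the pick's handle, on its axis, 45 mm above its origin, across y (20 mm wide).
- stand: Wooden tool stand, fixed, 90 (x) by 160 (y) by 120 mm high, origin at the centre of its underside. A slot in its top board, 41 mm along x (-10 to +30 mm) and 16 mm along y, at y = -40 mm, is the pick's. A short trimming tool, fixed, top at 157 mm, stands at y = +45 mm.
- stand_slot (a point): Point in the stand's top surface, 120 mm high, x = 0, y = -40 mm in the stand's frame: the pick's origin stands here, its toe down through the slot, pointing along the stand's +x.
- tray: Shallow grey plastic parts tray, fixed, 230 by 230 mm, 22 mm high, walls 5 mm; origin at the centre of its underside; floor 5 mm above it.
- jar: Bystander: closed green-grey glaze jar, 68 mm across, 95 mm high; origin at the centre of its underside.
- bowl: Bystander: small stoneware bowl, 100 mm across, 50 mm high; origin under its centre.
- spare_screen: Bystander: spare mesh screen with a brass band, flat on the bench, 128 mm across, 7 mm thick; origin under its centre.
Things that resemble listed ones, but are neither listed nor needed, are in the scene too. There is more than one size of the pick; the job needs the middle-sized.

How it is judged:
By the outcome, as a careful person would: the job done as asked, in the order asked, and still so for the second after the job is handed in, with the robot touching nothing.
It also fails if it takes over 72 s, if anything falls off the work surface, if the arm or the gripper's body presses on something with over 40 N, if the wrist force passes 120 N, or if a joint passes its speed limit or range.

ROBOT

A 6-joint arm with a two-finger parallel gripper is mounted at the origin on the work surface. World frame = base frame: x ahead of the robot, y to its left, z up, the work surface at z = 0. Lengths are in mm, angles in rad, forces in N, time in s.
With the tool pointing down it reaches from about 275 to 1000 mm from the base axis. Payload 8.4 kg.
Tool frame: the origin (TCP) lies at the centre of the arm's flange, where the gripper is bolted on; the fingertips stand 173 mm ahead of it and the grasp point (between the pads) lies 155 mm ahead of it; z points along the fingers, y is the direction in which the jaws open and shut (so a half turn about z gives the same grasp; the last joint's range is limited). The gripper opens to 85 mm and grips with 20 to 120 N. Pads are 22 mm wide; open, the fingers measure 114 mm over their backs; the gripper's body (76 mm by 85 mm) begins 54 mm behind the grasp point. The pads swing forward as they close: fully open they stand 13 mm farther back than shut.
Start: joints at [-1.138, 0.353, 1.633, -0, 1.155, -0.002], TCP at [263.268, -566.851, 404.681] pointing down, gripper open.
Joint ranges: [-2.63, 2.63], [-0.92, 2.1], [0.06, 2.66], [-1.3, 4.44], [0, 2.69], [-3.02, 3.02]. Speed limits (rad/s): [2.22, 2.22, 2.79, 3.14, 3.14, 3.14].

INTERFACE

Orientations are given as [roll, pitch, yaw] about the fixed x, y, z axes, in that order (R = Rz(yaw) Ry(pitch) Rx(roll)).
In Python, from rig import sense, grab_frame, camera_model, sign_off gives the robot as it stands. The module is installed in compiled form; this text tells all that it offers.
- The arm moves only by the tool step_arm, never from a script. Its argument "commands" is a list of rows, each a list of 3 entries, a list of its own where there are three numbers: the shift along the tool's x, y, z in mm, then the turn about the tool's z in rad, then the opening, from 0 (shut) to 1 (fully open). A call has 1 to 20 rows; each row shifts and turns the pose as measured when the row begins, along the tool's axes as they then stand; what a row does not reach is not made up. A row lasts 1/8 s, in which the tool goes at most 62.5 mm and 10.7 degrees, less where a joint would pass 70% of its speed; a pose out of reach is approached as far as the arm can. A call with a gripper value outside its range is refused whole. The fingers move at their own pace and stop on an object; "force" is the grip in N (left out, the last holds). Time passes only in rows, so rows that do not move let the fingers close. It gives the time, the measured TCP pose, the force and the opening at its end, in the units of the state.
- sense(): the state, without advancing time (a new reading comes with each control period).
- grab_frame(name): name is "scene" or "top"; returns the picture (480x640x3 uint8, blue, green, red); there is no depth.
- camera_model(name): a dict with "fx", "fy", "cx", "cy" (pixels), "dist" ([k1, k2, p1, p2, k3] as OpenCV has them; the pictures are not rectified), "R" (3x3) and "t" (3): a world point X has camera coordinates R X + t. Camera axes: x right, y down, z forward; pixel columns grow to the right and rows downward; lengths in mm; the calibration is good to about 2 mm. A picture is of the moment at which its call begins. camera_model takes no time and is no camera call.
- sign_off(): hands the job in, once; it reports no verdict.
The state is a dict: "clock": time; "qpos": joint angles; "qvel": joint speeds; "joint_efforts": joint torques, N m; "eef_pos": TCP position; "tcp_rot": TCP orientation; "contact_force": force on the tool from outside, world axes, zero at the start; "wrist_torque": the same for the moment, N m; "opening": opening from 0.0 (shut) to 1.0 (fully open).
Only numpy, scipy, OpenCV 4.12 (cv2) and the standard library are available. Lean on these libraries where they do the work, as an engineer would, in place of code of your own. Each camera call takes 0.05 s, during which the arm holds its last target. There are 200 camera calls.

## Working session

There is one attempt and no reset: what is moved stays moved. The work goes in short steps, Python scripts to look and compute and a tool call to move; the robot and the scene stay as the last step left them, time stands still between calls to the robot, and variables do not carry over. Pictures are saved under pics/ and viewed, about 8 in all and at most 12, crops included, and the job is handed in when it is done.

Besides the shell and the picture viewer there is one more tool, called after "Call:" in YAML: its name, and indented under it one key for each argument. step_arm: Moves the arm, as the interface text tells. Its arguments: {"type":"object","properties":{"commands":{"type":"array","items":{"type":"array"}},"force":{"type":"number"}},"required":["commands"]}

```bash
mkdir -p pics; cat > h.py <<'E'
import numpy as np, cv2
from rig import sense, grab_frame, camera_model, sign_off
def KD(n):
    m=camera_model(n); return np.array([[m['fx'],0,m['cx']],[0,m['fy'],m['cy']],[0,0,1.]]),np.array(m['dist'],float),np.array(m['R'],float),np.array(m['t'],float)
def ray(n,px):
    K,D,R,t=KD(n); u=cv2.undistortPoints(np.array(px,float).reshape(-1,1,2),K,D).reshape(-1,2)
    d=np.c_[u,np.ones(len(u))]@R; return -R.T@t, d/np.linalg.norm(d,axis=1)[:,None]
def plane(n,px,z):
    c,d=ray(n,px); return c+d*((z-c[2])/d[:,2])[:,None]
def proj(n,X):
    K,D,R,t=KD(n); return cv2.projectPoints(np.array(X,float).reshape(-1,3),cv2.Rodrigues(R)[0],t,K,D)[0].reshape(-1,2)
def tri(p1,p2,n1='scene',n2='top'):
    c1,d1=ray(n1,p1);c2,d2=ray(n2,p2);o=[]
    for a,b in zip(d1,d2):
        s=np.linalg.lstsq(np.c_[a,-b],c2-c1,rcond=None)[0]; x,y=c1+s[0]*a,c2+s[1]*b; o.append([*((x+y)/2),np.linalg.norm(x-y)])
    return np.array(o)
E
python3 - <<'E'
from h import *
s=sense();print({k:np.round(v,3).tolist() for k,v in s.items()})
for n in('scene','top'):
    cv2.imwrite(f'pics/{n}0.png',grab_frame(n)); K,D,R,t=KD(n); print(n,K.round(1).tolist(),D,(-R.T@t).round(1),R.round(3).tolist())
E
```

```text
{'clock': 0.0, 'qpos': [-1.138, 0.354, 1.634, -0.0, 1.155, -0.002], 'qvel': [0.0, -0.0, 0.003, 0.001, 0.001, -0.002], 'joint_efforts': [-0.003, -60.526, -34.207, -0.0, 0.009, -0.0], 'eef_pos': [263.159, -566.644, 403.977], 'tcp_rot': [-3.14, 0.0, 0.435], 'contact_force': [0.03, 0.079, -0.431], 'wrist_torque': [0.031, 0.019, -0.0], 'opening': 1.003}
scene [[589.3, 0.0, 320.4], [0.0, 589.3, 239.6], [0.0, 0.0, 1.0]] [-0.12960198  0.          0.          0.          0.        ] [967.2 698.  720.2] [[-0.862, 0.507, 0.003], [0.299, 0.513, -0.804], [-0.41, -0.692, -0.594]]
top [[515.3, 0.0, 326.7], [0.0, 515.3, 244.3], [0.0, 0.0, 1.0]] [-0.01354808  0.          0.          0.          0.        ] [ 513.7  -27.  1124.4] [[0.02, -1.0, -0.001], [-0.998, -0.019, -0.051], [0.051, 0.002, -0.999]]
```

View pics/scene0.png

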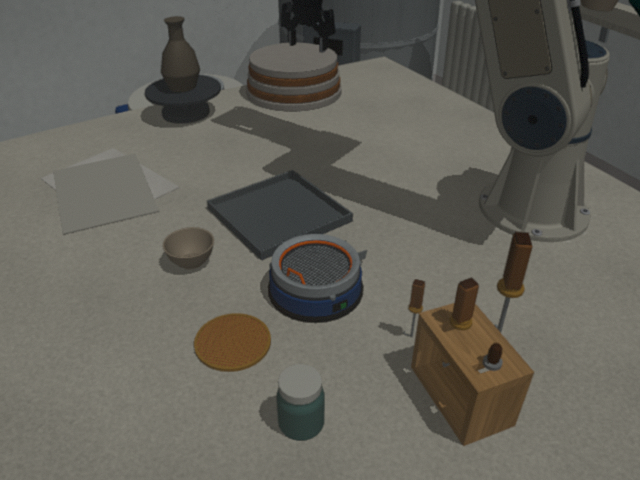

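View pics/top0.png

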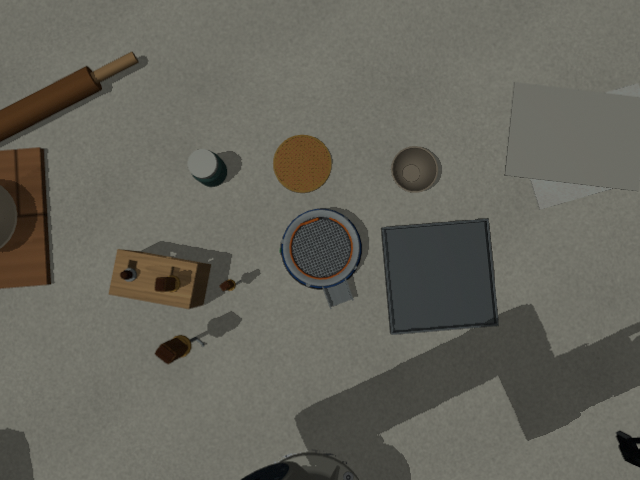

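```bash
python3 - <<'E'
from h import *
s=cv2.imread('pics/scene0.png');t=cv2.imread('pics/top0.png')
r=lambda a,w,h:cv2.convertScaleAbs(cv2.resize(a,(w,h),interpolation=cv2.INTER_CUBIC),alpha=1.5)
a=np.vstack([np.hstack([r(s[225:445,390:550],290,400),r(t[240:360,100:260],510,400)])[:,:800],np.hstack([r(s[225:325,255:375],400,200*5//3)[:200],r(t[200:310,270:370],400,440)[:200]])])
a=np.vstack([np.hstack([r(s[225:375,390:550],400,375),r(t[245:365,100:228],400,375)]),np.hstack([r(s[230:286,260:360],400,224),r(t[200:256,272:372],400,224)])])
cv2.imwrite('pics/c1.png',a)
E
```

```text
(no output)
```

View pics/c1.png

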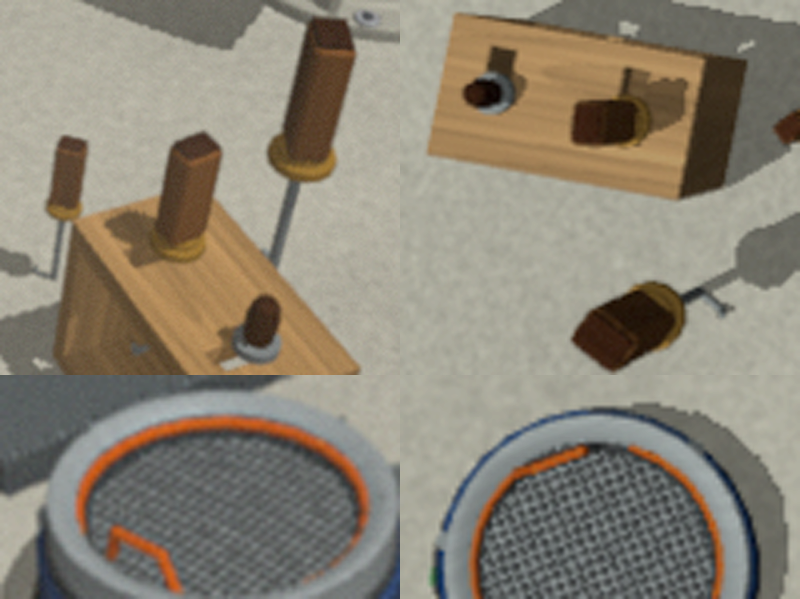

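```bash
python3 - <<'E'
from h import *
def fit(P):
    A=np.c_[2*P[:,:2],np.ones(len(P))];b=(P[:,:2]**2).sum(1);s=np.linalg.lstsq(A,b,rcond=None)[0];return s[:2],np.sqrt(s[2]+s[:2]@s[:2])
for n in('scene','top'):
    im=cv2.imread(f'pics/{n}0.png');h=cv2.cvtColor(im,cv2.COLOR_BGR2HSV)
    m=((h[...,0]<12)&(h[...,1]>170)&(h[...,2]>90)).astype(np.uint8)
    b=(slice(235,300),slice(265,365)) if n=='scene' else (slice(205,292),slice(280,362))
    M=np.zeros_like(m);M[b]=m[b];ys,xs=np.nonzero(M)
    P=plane(n,np.c_[xs,ys],63);c,r=fit(P)
    for _ in range(4):
        k=abs(np.hypot(*(P[:,:2]-c).T)-r)<4;c,r=fit(P[k])
    print(n,'ring',len(P),c.round(1),r.round(1))
    if n=='top':
        a=np.degrees(np.arctan2(*(P[k][:,:2]-c).T[::-1]));a=np.sort(a);g=np.diff(a);i=g.argmax();print('gap',a[i],a[i+1])
        out=~k;Q=P[out];print('outliers',np.c_[np.c_[xs,ys][out],np.hypot(*(Q[:,:2]-c).T)].round(0).astype(int).tolist())
    # dist. outer rim: aluminium light grey
    g=(h[...,1]<60)&(h[...,2]>115); 
# picks/stand
pt=[[160.2,284.4]];ps=[[468.8,281]]
print('handle top',tri(ps,pt).round(1))
cs=np.array([[118.2,249.2],[197,263.2],[189.9,308.4],[109,294]])
C=plane('top',cs,120);print('stand top',C.round(1),C.mean(0).round(1)); 
d=C[0]-C[1]+C[3]-C[2];print('y dir deg',np.degrees(np.arctan2(d[1],d[0])),np.linalg.norm(d)/2, np.linalg.norm(C[0]-C[3]))
print('loop scene@80',plane('scene',[[289.5,268.7],[300.5,273.7]],80).round(1))
print('loop top@80',plane('top',[[272+535/4-100,200+93/4],[272+588/4-100,200+75/4]],80).round(1))
print('chute',plane('top',[[340,293]],30).round(1))
tc=plane('top',[[382,226],[488,219],[497,325],[392,333]],22);print('tray',tc.round(1).tolist(),tc.mean(0))
E
```

```text
scene ring 209 [554.1 -15.7] 60.0
top ring 102 [561.2 -12.2] 63.0
gap -15.025919181594386 30.47913461013684
outliers [[316, 220, 58], [312, 221, 58], [313, 221, 57], [309, 222, 58], [310, 222, 57], [307, 223, 58]]
handle top [[481.6 274.  197.7   4.7]]
stand top [[547.8 382.3 120. ]
 [523.5 227.  120. ]
 [435.6 238.  120. ]
 [460.2 396.9 120. ]] [491.8 311.1 120. ]
y dir deg 81.1503662818794 158.9845352907379 88.82293864871673
loop scene@80 [[614.2  -1.8  80. ]
 [604.4  19.4  80. ]]
loop top@80 [[609.4  18.4  80. ]
 [619.1  -8.4  80. ]]
chute [[467.3 -55.1  30. ]]
tray [[612.0, -142.9, 22.0], [631.6, -370.6, 22.0], [405.5, -390.7, 22.0], [384.4, -167.3, 22.0]] [ 508.38316519 -267.86573949   22.        ]
```

```bash
python3 - <<'E'
from h import *
print('h195',plane('scene',[[468.8,281]],195).round(1),plane('top',[[160.2,284.4]],195).round(1))
print('large',tri([[520,238]],[[160.8,355]]).round(1),'small',tri([[418,281]],[[228,285]]).round(1),'trim',tri([[494.5,345.5]],[[126.5,274.5]]).round(1))
# sieve rim: bright aluminium annulus outer boundary vs blue, top view
for n,(cx,cy),z in(('top',(321,248),72),('scene',(316,264),72)):
    im=cv2.imread(f'pics/{n}0.png');h=cv2.cvtColor(im,cv2.COLOR_BGR2HSV)
    if n=='top':
        m=((h[...,0]>100)&(h[...,0]<125)&(h[...,1]>90)).astype(np.uint8);m[:205]=0;m[292:]=0;m[:,:275]=0;m[:,368:]=0
        ys,xs=np.nonzero(m); P=plane(n,np.c_[xs,ys],60)
        c,r=cv2.minEnclosingCircle(P[:,:2].astype(np.float32)); print('blue outer encl',len(P),np.round(c,1),r)
    v=im[cy-34:cy+34:1]
    g=cv2.GaussianBlur(cv2.cvtColor(im,cv2.COLOR_BGR2GRAY),(3,3),0).astype(float)
    # project model rim circle sample check: find radius at which max gradient per angle around guess centre, iterate
    c=np.array([560.,-13.])
    for it in range(6):
        pts=[]
        for a in np.radians(np.arange(0,360,5)):
            rr=np.arange(76,98,.5);X=np.c_[c[0]+rr*np.cos(a),c[1]+rr*np.sin(a),np.full(len(rr),z)]
            p=proj(n,X).astype(np.float32);s=cv2.remap(g.astype(np.float32),p[:,0],p[:,1],cv2.INTER_LINEAR).ravel()
            d=np.gradient(s);i=d.argmin();pts.append([*X[i,:2],d[i]])
        pts=np.array(pts);q=pts[pts[:,2]<np.median(pts[:,2])/2]
        A=np.c_[2*q[:,:2],np.ones(len(q))];sol=np.linalg.lstsq(A,(q[:,:2]**2).sum(1),rcond=None)[0];r=np.sqrt(sol[2]+sol[:2]@sol[:2])
        e=abs(np.hypot(*(q[:,:2]-sol[:2]).T)-r);k=e<2.5;q=q[k];A=A[k];sol=np.linalg.lstsq(A,(q[:,:2]**2).sum(1),rcond=None)[0];c=sol[:2]
    print(n,'rim',c.round(1),np.sqrt(sol[2]+c@c).round(1),len(q))
E
```

```text
h195 [[476.8 272.8 195. ]] [[483.3 273.3 195. ]]
large [[363.5 258.3 218.2   6. ]] small [[479.1 167.9 118.8   7.9]] trim [[497.4 353.9 150.7   4.8]]
blue outer encl 305 [560.6 -13.3] 83.05650329589844
top rim [561.  -12.8] 77.6 69
scene rim [558.   -2.3] 85.0 19
```

Call:
step_arm:
  commands:
    - [[0, 0, -10], 0.147, 1]
    - [[0, 0, -10], 0.147, 1]
    - [[0, 0, -10], 0.147, 1]
    - [[0, 0, -10], 0.147, 1]
    - [[5.6, -50, 0], 0, 1]
    - [[5.6, -50, 0], 0, 1]
    - [[5.6, -50, 0], 0, 1]
    - [[5.6, -50, 0], 0, 1]
    - [[5.6, -50, 0], 0, 1]
    - [[5.6, -50, 0], 0, 1]
    - [[5.6, -50, 0], 0, 1]
    - [[5.6, -50, 0], 0, 1]
    - [[5.6, -50, 0], 0, 1]
    - [[5.6, -50, 0], 0, 1]
    - [[5.6, -50, 0], 0, 1]
    - [[5.6, -50, 0], 0, 1]
    - [[5.6, -50, 0], 0, 1]
    - [[5.6, -50, 0], 0, 1]

```text
clock: 2.35
eef_pos: [464.3, 128.5, 444.2]
tcp_rot: [-3.136, 0.003, -0.179]
contact_force: [0.5, -0.5, -0.5]
opening: 1.0
```

```bash
cat > to.py <<'E'
import sys;from h import *
# usage: to.py x y z yaw : needed tool shift for the TCP
s=sense();p=np.array(s['eef_pos']);r=np.array(s['tcp_rot']);yw=r[2]
print('t',round(s['clock'],2),'p',p.round(1),'rpy',r.round(3),'F',np.round(s['contact_force'],1),'op',round(s['opening'],3),'q',np.round(s['qpos'],2))
if len(sys.argv)>3:
    d=np.array(list(map(float,sys.argv[1:4])))-p; R=cv2.Rodrigues(np.array([0,0,yw]))[0]@cv2.Rodrigues(np.array([0,r[1],0.]))[0]@cv2.Rodrigues(np.array([r[0],0.,0]))[0]
    y=float(sys.argv[4]); print('shift now',(R.T@d).round(1),'turn',round((yw-y+np.pi)%(2*np.pi)-np.pi,3)); c,s_=np.cos(y),np.sin(y)
    print('shift after turn',(c*d[0]+s_*d[1]).round(1),(s_*d[0]-c*d[1]).round(1),(-d[2]).round(1))
E
python3 to.py 484 272 440 -0.154
```

```text
t 2.35 p [464.3 128.5 444.2] rpy [-3.136e+00  3.000e-03 -1.790e-01] F [ 0.5 -0.5 -0.5] op 1.0 q [0.26 0.09 1.88 0.01 1.17 2.01]
shift now [  -6.2 -144.7    5.1] turn -0.025
shift after turn -2.5 -144.8 4.2
```

Call:
step_arm:
  commands:
    - [[-1, -48, 0], -0.025, 1]
    - [[-1, -48, 0], 0, 1]
    - [[-1, -48, 0], 0, 1]
    - [[0, 0, 0], 0, 1]
    - [[0, 0, 0], 0, 1]

```text
clock: 2.98
eef_pos: [484.4, 278.8, 443.2]
tcp_rot: [-3.138, 0.005, -0.149]
contact_force: [-0.3, -0.3, -0.3]
opening: 0.999
```

```bash
python3 to.py 484 272 320 -0.154
```

```text
t 2.98 p [484.4 278.8 443.2] rpy [-3.138  0.005 -0.149] F [-0.3 -0.3 -0.3] op 0.999 q [0.52 0.21 1.73 0.01 1.19 2.24]
shift now [  1.3   7.3 123.1] turn 0.005
shift after turn 0.7 6.8 123.2
```

Call:
step_arm:
  commands:
    - [[1, 3.5, 10], 0.005, 1]
    - [[0, 3.5, 15], 0, 1]
    - [[0, 0, 20], 0, 1]
    - [[0, 0, 20], 0, 1]
    - [[0, 0, 20], 0, 1]
    - [[0, 0, 15], 0, 0.8]
    - [[0, 0, 10], 0, 0.7]
    - [[0, 0, 8], 0, 0.6]
    - [[0, 0, 3], 0, 0.6]
    - [[0, 0, 0], 0, 0.6]

```text
clock: 4.22
eef_pos: [482.8, 264.3, 313.8]
tcp_rot: [-3.14, 0.007, -0.162]
contact_force: [-0.5, -0.3, 0.5]
opening: 0.601
```

```bash
python3 to.py 484 272 320 -0.154; python3 - <<'E'
from h import *
a=grab_frame('scene')[170:370,400:560];b=grab_frame('top')[220:370,80:240]
r=lambda a,w,h:cv2.convertScaleAbs(cv2.resize(a,(w,h),interpolation=cv2.INTER_CUBIC),alpha=1.5)
cv2.imwrite('pics/g1.png',np.hstack([r(a,400,500),r(b,400,375+125)]))
E
```

```text
t 4.22 p [482.8 264.3 313.8] rpy [-3.14   0.007 -0.162] F [-0.5 -0.3  0.5] op 0.601 q [0.5  0.35 1.87 0.01 0.93 2.23]
shift now [-0.1 -7.8 -6.2] turn -0.008
shift after turn 0.0 -7.8 -6.2
```

View pics/g1.png

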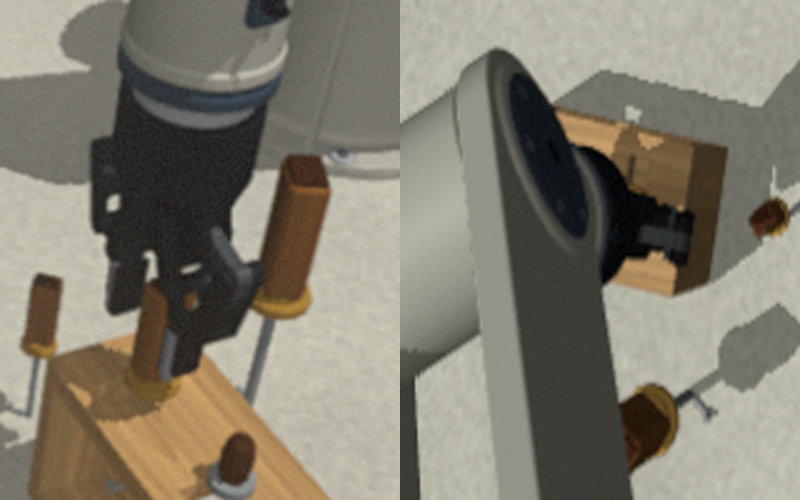

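The fingers straddle the handle of the stand's pick (middle one, left crop ~(150,330)); the handle is nearer the +y finger, so I shift 7–8 mm and close.

Call:
step_arm:
  commands:
    - [[0, -6, -5], -0.008, 0.6]
    - [[0, -2, -1], 0, 0.6]
    - [[0, 0, 0], 0, 0.6]

```text
clock: 4.7
eef_pos: [484.6, 273.3, 321.7]
tcp_rot: [-3.138, 0.005, -0.153]
contact_force: [-0.5, -1.4, 0.5]
opening: 0.601
```

```bash
python3 to.py 484 272 320 -0.154
```

```text
t 4.7 p [484.6 273.3 321.7] rpy [-3.138  0.005 -0.153] F [-0.5 -1.4  0.5] op 0.601 q [0.51 0.34 1.86 0.01 0.94 2.23]
shift now [-0.4  1.4  1.7] turn 0.001
shift after turn -0.4 1.4 1.7
```

Call:
step_arm:
  commands:
    - [[0, 1, 1], 0, 0.4]
    - [[0, 0, 0], 0, 0.3]
    - [[0, 0, 0], 0, 0.2]
    - [[0, 0, 0], 0, 0.15]
    - [[0, 0, 0], 0, 0.1]
    - [[0, 0, 0], 0, 0.05]
  force: 25

```text
clock: 5.45
eef_pos: [484.4, 272.2, 320.7]
tcp_rot: [-3.138, 0.005, -0.153]
contact_force: [0.2, -0.4, 0.6]
opening: 0.229
```

```bash
python3 to.py 484 272 320 -0.154
```

```text
t 5.45 p [484.4 272.2 320.7] rpy [-3.138  0.005 -0.153] F [ 0.2 -0.4  0.6] op 0.229 q [0.51 0.34 1.86 0.01 0.94 2.23]
shift now [-0.4  0.3  0.7] turn 0.001
shift after turn -0.4 0.3 0.7
```

Call:
step_arm:
  commands:
    - [[0, 0, 0], 0, 0]
    - [[0, 0, 0], 0, 0]
    - [[0, 0, 0], 0, 0]
  force: 100

```text
clock: 5.82
eef_pos: [484.4, 272.2, 320.8]
tcp_rot: [-3.138, 0.005, -0.153]
contact_force: [-0.0, 1.0, 0.8]
opening: 0.222
```

```bash
python3 to.py 484 272 440 -0.154
```

```text
t 5.83 p [484.4 272.2 320.8] rpy [-3.138  0.005 -0.153] F [-0.   1.   0.8] op 0.222 q [0.51 0.34 1.86 0.01 0.94 2.23]
shift now [-9.000e-01 -1.000e-01 -1.192e+02] turn 0.001
shift after turn -0.4 0.3 -119.2
```

Call:
step_arm:
  commands:
    - [[0, 0, -8], 0, 0]
    - [[0, 0, -12], 0, 0]
    - [[0, 0, -15], 0, 0]
    - [[0, 0, -15], 0, 0]
    - [[0, 0, -15], 0, 0]
    - [[0, 0, -15], 0, 0]
    - [[0, 0, -15], 0, 0]
    - [[0, 0, -20], 0, 0]
    - [[0, 0, -20], 0, 0]
    - [[0, 0, 0], 0, 0]
    - [[0, 0, 0], 0, 0]

```text
clock: 7.2
eef_pos: [484.6, 271.3, 465.7]
tcp_rot: [-3.138, 0.004, -0.153]
contact_force: [0.8, 0.2, -1.9]
opening: 0.226
```

```bash
python3 to.py 588 -1 440 0.393; python3 - <<'E'
from h import *
a=grab_frame('scene');b=grab_frame('top');cv2.imwrite('pics/s_l.png',a);cv2.imwrite('pics/t_l.png',b)
r=lambda a,w,h:cv2.convertScaleAbs(cv2.resize(a,(w,h),interpolation=cv2.INTER_CUBIC),alpha=1.5)
cv2.imwrite('pics/g2.png',np.hstack([r(a[150:350,400:560],400,500),r(b[220:370,80:240],400,500)]))
E
```

```text
t 7.2 p [484.6 271.3 465.7] rpy [-3.138  0.004 -0.153] F [ 0.8  0.2 -1.9] op 0.226 q [0.51 0.19 1.71 0.01 1.24 2.23]
shift now [143.8 253.5  24.2] turn -0.546
shift after turn -8.8 291.2 25.7
```

View pics/g2.png

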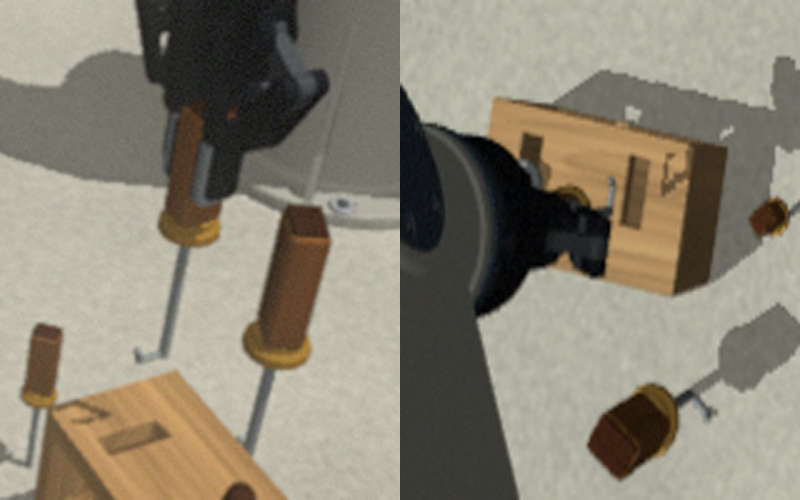

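```bash
python3 - <<'E'
from h import *
S=plane('top',[[174,277.6],[174.8,267.1],[172,288.4]],120);print('slot',S.round(1)); u=np.array([np.cos(-.153),np.sin(-.153),0]);print('origin est',(S[0]-10*u).round(1))
Ss=plane('scene',[[400+137/2.5,150+437/2.5]],120);print('scene slot',Ss.round(1),(Ss-10*u).round(1))
print('scene corner,tip @180',plane('scene',[[465.2,291.6],[456,292.8]],[180]).round(1),'top tip@186',plane('top',[[165.2,273.4]],186).round(1))
p=np.array([484.6,271.3,180]);print('expect corner',p,'tip',p+20*u,proj('scene',[p,p+20*u]).round(1),proj('top',[p,p+20*u+[0,0,5]]).round(1))
E
```

```text
slot [[494.6 271.  120. ]
 [515.1 270.1 120. ]
 [473.6 274.2 120. ]]
origin est [484.7 272.5 120. ]
scene slot [[490.8 275.8 120. ]] [[480.9 277.3 120. ]]
scene corner,tip @180 [[482.7 275.3 180. ]
 [495.5 270.6 180. ]] top tip@186 [[503.2 267.7 186. ]]
expect corner [484.6 271.3 180. ] tip [504.36636629 268.25192462 180.        ] [[462.2 290.4]
 [450.  294. ]] [[163.9 283.5]
 [165.1 272.7]]
```

Call:
step_arm:
  commands:
    - [[0, 0, 0], -0.132, 0]
    - [[0, 0, 0], -0.132, 0]
    - [[0, 0, 0], -0.132, 0]
    - [[0, 0, 0], -0.132, 0]
    - [[-6, 15, 0], 0, 0]
    - [[-12, 30, 0], 0, 0]
    - [[-15, 40, 0], 0, 0]
    - [[-15, 40, 0], 0, 0]
    - [[-15, 40, 0], 0, 0]
    - [[-15, 40, 0], 0, 0]
    - [[-12, 30, 0], 0, 0]
    - [[-8, 20, 10], 0, 0]
    - [[0, 0, 20], 0, 0]
    - [[0, 0, 15], 0, 0]
    - [[0, 0, 0], 0, 0]

```text
clock: 9.18
eef_pos: [482.9, -18.7, 411.0]
tcp_rot: [-3.139, 0.016, 0.356]
contact_force: [-0.4, -0.6, -0.1]
opening: 0.22
```

```bash
python3 to.py 587 -2.7 420 0.375; python3 - <<'E'
from h import *
a=grab_frame('scene');b=grab_frame('top');cv2.imwrite('pics/s_2.png',a);cv2.imwrite('pics/t_2.png',b)
r=lambda a,w,h:cv2.convertScaleAbs(cv2.resize(a,(w,h),interpolation=cv2.INTER_CUBIC),alpha=1.5)
t0=cv2.imread('pics/top0.png')
cv2.imwrite('pics/g3.png',np.vstack([np.hstack([r(a[200:320,256:384],400,375),r(b[200:320,256:384],400,375)]),r(t0[210:232,290:360],700,220)[:, :].copy() if False else np.pad(r(t0[210:232,290:360],700,220),((0,0),(0,100),(0,0)))]))
E
```

```text
t 9.18 p [482.9 -18.7 411. ] rpy [-3.139  0.016  0.356] F [-0.4 -0.6 -0.1] op 0.22 q [-0.04  0.13  1.92 -0.    1.11  1.18]
shift now [103.   21.2 -10.8] turn -0.019
shift after turn 102.8 23.2 -9.0
```

View pics/g3.png

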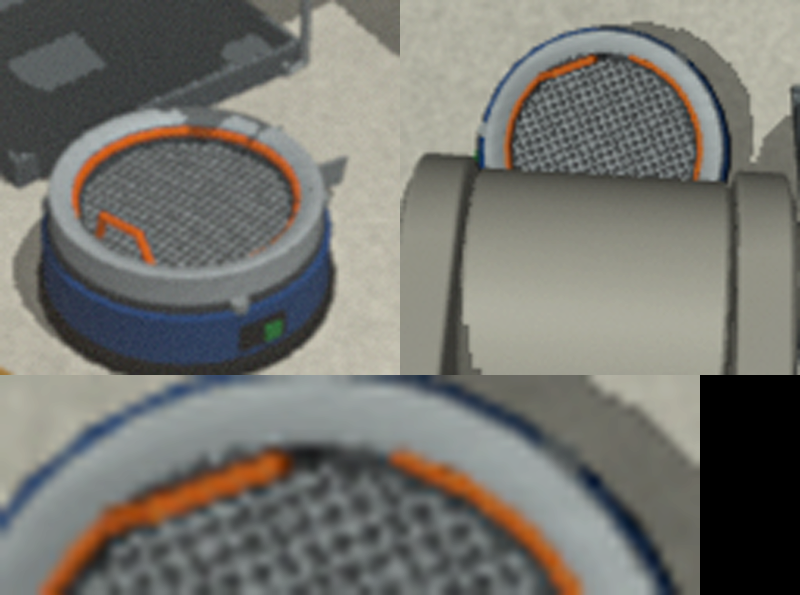

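```bash
python3 - <<'E'
from h import *
for n,b in(('scene',(262,290,282,312)),('top',(214,232,292,336))):
    h=cv2.cvtColor(cv2.imread(f'pics/{n}0.png'),cv2.COLOR_BGR2HSV)
    m=(h[...,0]<14)&(h[...,1]>110)&(h[...,2]>60)
    print(n,b)
    for y in range(b[0],b[1]): print(y,''.join('#' if v else '.' for v in m[y,b[2]:b[3]]))
# predicted bar for several yaw
for a in (17,20,23):
    c=np.array([561,-12.9]);u=np.array([np.cos(np.radians(a)),np.sin(np.radians(a))]);v=np.array([-u[1],u[0]])
    X=[[*(c+57*u+s*v),80] for s in(-12.5,0,12.5)];print(a,proj('top',X).round(1).tolist(),proj('scene',X).round(1).tolist())
E
```

```text
scene (262, 290, 282, 312)
262 ..............................
263 ..............................
264 ..............................
265 ..............................
266 ..............................
267 ..............................
268 ......###.....................
269 .....######...................
270 .....########.................
271 .....##########...............
272 .....###..#######.............
273 .....###....#######...........
274 .....###......######..........
275 .....##.........####..........
276 .................####.........
277 ..................###.........
278 ..................####........
279 ...................###........
280 ...................###........
281 ...................####.......
282 ....................###.......
283 ....................###.......
284 ..............................
285 ..............................
286 ..............................
287 ..............................
288 ..............................
289 ..............................
top (214, 232, 292, 336)
214 ............................................
215 ...............
[... 416 characters left out ...]
.....
224 ........######..............................
225 .......###..................................
226 ......##....................................
227 .....###....................................
228 ....###.....................................
229 ...###......................................
230 ...##.......................................
231 ..##........................................
17 [[318.9, 218.7], [313.0, 220.4], [307.1, 222.1]] [[285.2, 267.6], [290.4, 270.7], [295.6, 273.9]]
20 [[317.4, 218.9], [311.6, 220.8], [305.8, 222.8]] [[286.2, 268.5], [291.6, 271.4], [297.2, 274.5]]
23 [[315.9, 219.1], [310.2, 221.4], [304.5, 223.6]] [[287.3, 269.3], [293.0, 272.1], [298.8, 275.0]]
```

```bash
cat > toe.py <<'E'
import sys;from h import *
from scipy.spatial.transform import Rotation as Ro
s=sense();p=np.array(s['eef_pos']);R=Ro.from_euler('xyz',s['tcp_rot']).as_matrix()
t=p+285.8*R[:,2];print('t',round(s['clock'],2),'p',p.round(1),'shaft foot',t.round(1),'rpy',np.round(s['tcp_rot'],4),'F',np.round(s['contact_force'],1),'op',round(s['opening'],3))
c=np.array([561,-12.9]);a=.354;u=np.array([np.cos(a),np.sin(a)]);v=np.array([-u[1],u[0]]);print('sieve frame x,y,z of foot',((t[:2]-c)@u).round(1),((t[:2]-c)@v).round(1),t[2].round(1),'dyaw',round(s['tcp_rot'][2]-a,3))
E
python3 toe.py
```

```text
t 9.28 p [483.5 -18.4 412.2] shaft foot [479.6 -19.5 126.4] rpy [-3.1401  0.0142  0.3569] F [-0.7  0.2 -1.8] op 0.223
sieve frame x,y,z of foot -78.7 22.1 126.4 dyaw 0.003
```

Call:
step_arm:
  commands:
    - [[10, 3, 0], 0, 0]
    - [[20, 4, 0], 0, 0]
    - [[25, 5, 0], 0, 0]
    - [[25, 5, 0], 0, 0]
    - [[15, 4, 0], 0, 0]
    - [[5, 0, 0], 0, 0]
    - [[0, 0, 0], 0, 0]
    - [[0, 0, 0], 0, 0]

```text
clock: 10.28
eef_pos: [590.6, -0.9, 414.4]
tcp_rot: [3.141, 0.009, 0.359]
contact_force: [0.3, -0.3, -1.7]
opening: 0.222
```

```bash
python3 toe.py
```

```text
t 10.28 p [590.6  -0.9 414.4] shaft foot [588.3  -2.  128.6] rpy [3.1408 0.0087 0.3585] F [ 0.3 -0.3 -1.7] op 0.222
sieve frame x,y,z of foot 29.4 0.7 128.6 dyaw 0.005
```

Call:
step_arm:
  commands:
    - [[-3, 0, 10], 0, 0]
    - [[0, 0, 15], 0, 0]
    - [[0, 0, 10], 0, 0]
    - [[0, 0, 5], 0, 0]
    - [[0, 0, 0], 0, 0]
    - [[0, 0, 0], 0, 0]

```text
clock: 11.02
eef_pos: [585.8, -2.5, 371.0]
tcp_rot: [3.141, 0.01, 0.358]
contact_force: [-1.1, -0.2, -1.3]
opening: 0.221
```

```bash
python3 toe.py; python3 - <<'E'
from h import *
a=grab_frame('scene');cv2.imwrite('pics/s_3.png',a);b=grab_frame('top')
r=lambda a,w,h:cv2.convertScaleAbs(cv2.resize(a,(w,h),interpolation=cv2.INTER_CUBIC),alpha=1.5)
cv2.imwrite('pics/g4.png',np.hstack([r(a[215:305,265:365],500,450),r(b[205:250,290:320],300,450)]))
E
```

```text
t 11.03 p [585.8  -2.5 371. ] shaft foot [583.1  -3.6  85.2] rpy [3.1413 0.0104 0.3581] F [-1.1 -0.2 -1.3] op 0.221
sieve frame x,y,z of foot 23.9 1.0 85.2 dyaw 0.004
```

View pics/g4.png

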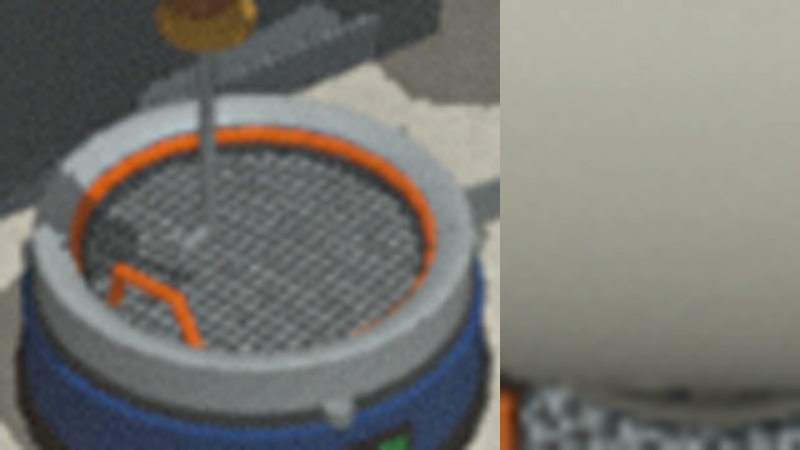

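Call:
step_arm:
  commands:
    - [[1, 0, 8], 0, 0]
    - [[1, 0, 5], 0, 0]
    - [[0, 0, 3], 0, 0]
    - [[0, 0, 0], 0, 0]
    - [[0, 0, 0], 0, 0]

```text
clock: 11.75
eef_pos: [587.8, -1.8, 354.2]
tcp_rot: [3.141, 0.01, 0.358]
contact_force: [-0.4, -0.5, -0.8]
opening: 0.222
```

```bash
python3 toe.py
```

```text
t 11.75 p [587.8  -1.8 354.2] shaft foot [585.3  -2.9  68.4] rpy [3.1411 0.0096 0.3582] F [-0.4 -0.5 -0.8] op 0.222
sieve frame x,y,z of foot 26.3 1.0 68.4 dyaw 0.004
```

Call:
step_arm:
  commands:
    - [[0, 0, 2.5], 0, 0]
    - [[0, 0, 1], 0, 0]
    - [[0, 0, 0], 0, 0]
    - [[4, 1, 0], 0, 0]
    - [[4, 0, 0], 0, 0]
    - [[0, 0, 0], 0, 0]

```text
clock: 12.5
eef_pos: [596.5, 0.2, 350.9]
tcp_rot: [3.141, 0.009, 0.358]
contact_force: [0.1, 1.1, -0.8]
opening: 0.218
```

```bash
python3 toe.py
```

```text
t 12.5 p [5.965e+02 2.000e-01 3.509e+02] shaft foot [594.2  -0.9  65.1] rpy [3.1408 0.0087 0.3581] F [ 0.1  1.1 -0.8] op 0.218
sieve frame x,y,z of foot 35.3 -0.2 65.1 dyaw 0.004
```

Call:
step_arm:
  commands:
    - [[2, 0, 0.7], 0, 0]
    - [[3, 0, 0], 0, 0]
    - [[3, 0, 0], 0, 0]
    - [[0, 0, 0], 0, 0]
    - [[0, 0, 0], 0, 0]

```text
clock: 13.12
eef_pos: [604.5, 3.3, 349.9]
tcp_rot: [3.141, 0.009, 0.358]
contact_force: [0.6, -0.1, -1.5]
opening: 0.22
```

```bash
python3 toe.py; python3 - <<'E'
from h import *
a=grab_frame('scene');cv2.imwrite('pics/s_4.png',a)
r=lambda a,w,h:cv2.convertScaleAbs(cv2.resize(a,(w,h),interpolation=cv2.INTER_CUBIC),alpha=1.6)
cv2.imwrite('pics/g5.png',r(a[235:300,265:345],800,600)[:600])
E
```

```text
t 13.12 p [604.5   3.3 349.9] shaft foot [602.2   2.2  64.1] rpy [3.1408 0.0089 0.3582] F [ 0.6 -0.1 -1.5] op 0.22
sieve frame x,y,z of foot 43.8 -0.1 64.1 dyaw 0.004
```

View pics/g5.png

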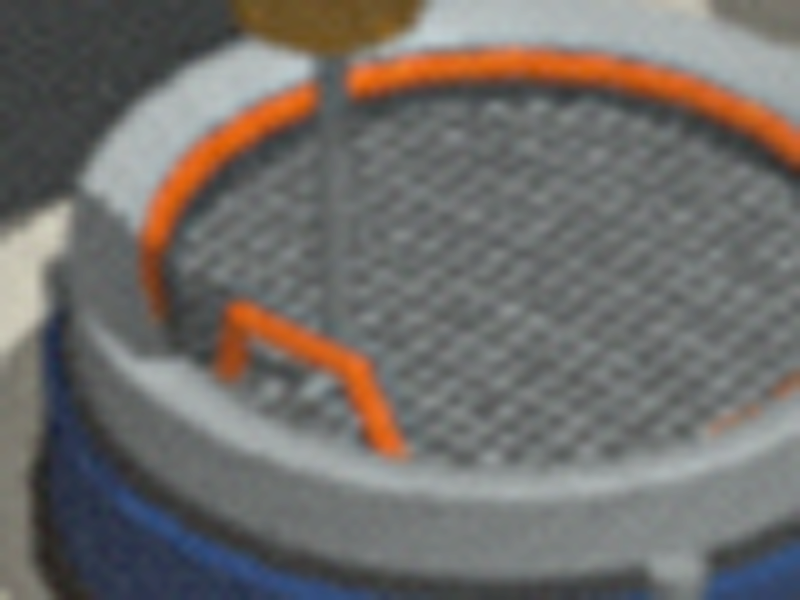

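Call:
step_arm:
  commands:
    - [[0, 0, -4], 0, 0]
    - [[0, 0, -4], 0, 0]
    - [[0, 0, -3], 0, 0]
    - [[0, 0, -3], 0, 0]
    - [[0, 0, -3], 0, 0]
    - [[0, 0, -3], 0, 0]
    - [[0, 0, -3], 0, 0]
    - [[0, 0, 0], 0, 0]

```text
clock: 14.18
eef_pos: [604.2, 3.2, 374.5]
tcp_rot: [3.141, 0.01, 0.358]
contact_force: [0.5, -0.2, -2.4]
opening: 0.223
```

```bash
python3 toe.py
```

```text
t 14.18 p [604.2   3.2 374.5] shaft foot [601.6   2.   88.7] rpy [3.1409 0.0099 0.3581] F [ 0.5 -0.2 -2.4] op 0.223
sieve frame x,y,z of foot 43.3 -0.1 88.7 dyaw 0.004
```

```bash
cat > om.py <<'E'
import sys;from h import *
n,y0,y1,x0,x1=sys.argv[1],*map(int,sys.argv[2:6])
im=grab_frame(n);cv2.imwrite(f'pics/{n}_{sense()["clock"]:.2f}.png',im);h=cv2.cvtColor(im,cv2.COLOR_BGR2HSV)
m=(h[...,0]<14)&(h[...,1]>130)&(h[...,2]>60)
for y in range(y0,y1): print(y,''.join('#' if v else '.' for v in m[y,x0:x1]))
E
python3 om.py scene 236 296 268 366
```

```text
236 ..................................................................................................
237 ..................................................................................................
238 ..................................................................................................
239 ..................................................................................................
240 ............................................#######...............................................
241 ....................................#######################.......................................
242 ................................###############################...................................
243 ................................############.......###############................................
244 ...........................##...#####......................#########..............................
245 .........................####..................................########...........................
246 ......................#######.....................................
[... 4379 characters left out ...]
..................................................................................
290 ..................................................................................................
291 ..................................................................................................
292 ..................................................................................................
293 ..................................................................................................
294 ..................................................................................................
295 ..................................................................................................
```

Call:
step_arm:
  commands:
    - [[-0.3, 0, -3], 0, 0]
    - [[-0.4, 0, -3], 0, 0]
    - [[-0.5, 0, -3], 0, 0]
    - [[-0.5, 0, -3], 0, 0]
    - [[-0.6, 0, -3], 0, 0]
    - [[-0.7, 0, -3], 0, 0]
    - [[-0.8, 0, -3], 0, 0]
    - [[-0.9, 0, -3], 0, 0]
    - [[0, 0, 0], 0, 0]

```text
clock: 15.35
eef_pos: [599.7, 1.5, 400.0]
tcp_rot: [3.141, 0.01, 0.358]
contact_force: [-0.0, 0.2, -3.0]
opening: 0.222
```

```bash
python3 toe.py;python3 om.py scene 230 290 268 366
```

```text
t 15.35 p [599.7   1.5 400. ] shaft foot [5.970e+02 4.000e-01 1.142e+02] rpy [3.1411 0.01   0.358 ] F [-0.   0.2 -3. ] op 0.222
sieve frame x,y,z of foot 38.4 -0.0 114.2 dyaw 0.004
230 ..................................................................................................
231 ..................................................................................................
232 ..................................................................................................
233 ..................................................................................................
234 ..................................................................................................
235 ..................................................................................................
236 ..................................................................................................
237 ..................................................................................................
238 ...........................................................................................
[... 4560 characters left out ...]
..................................................................................
284 ..................................................................................................
285 ..................................................................................................
286 ..................................................................................................
287 ..................................................................................................
288 ..................................................................................................
289 ..................................................................................................
```

Call:
step_arm:
  commands:
    - [[-0.9, 0, -3], 0, 0]
    - [[-1, 0, -3], 0, 0]
    - [[-1.1, 0, -3], 0, 0]
    - [[-1.2, 0, -2.5], 0, 0]
    - [[-1.2, 0, -2.5], 0, 0]
    - [[-1.2, 0, -2.5], 0, 0]
    - [[-1.2, 0, -2], 0, 0]
    - [[-1.2, 0, -2], 0, 0]
    - [[-1.2, 0, -2], 0, 0]
    - [[0, 0, 0], 0, 0]

```text
clock: 16.65
eef_pos: [589.7, -2.2, 424.4]
tcp_rot: [3.141, 0.01, 0.358]
contact_force: [-0.5, -1.1, -0.4]
opening: 0.225
```

```bash
python3 toe.py;python3 om.py scene 225 275 275 360
```

```text
t 16.65 p [589.7  -2.2 424.4] shaft foot [587.2  -3.3 138.6] rpy [3.141  0.0095 0.3581] F [-0.5 -1.1 -0.4] op 0.225
sieve frame x,y,z of foot 27.9 -0.1 138.6 dyaw 0.004
225 .....................................................................................
226 .....................................................................................
227 .....................................................................................
228 .....................................................................................
229 .....................................................................................
230 .....................................................................................
231 .....................................................................................
232 .........#####.......................................................................
233 ......#################..............................................................
234 ......###################............................................................
235 .....######################
[... 2868 characters left out ...]
......................................................................
268 .....................................................................................
269 .....................................................................................
270 .....................................................................................
271 .....................................................................................
272 .....................................................................................
273 .....................................................................................
274 .....................................................................................
```

```bash
python3 - <<'E'
from h import *
a=grab_frame('scene')
r=lambda a,w,h:cv2.convertScaleAbs(cv2.resize(a,(w,h),interpolation=cv2.INTER_CUBIC),alpha=1.6)
cv2.imwrite('pics/g6.png',r(a[205:295,262:382],800,600))
E
```

```text
(no output)
```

View pics/g6.png

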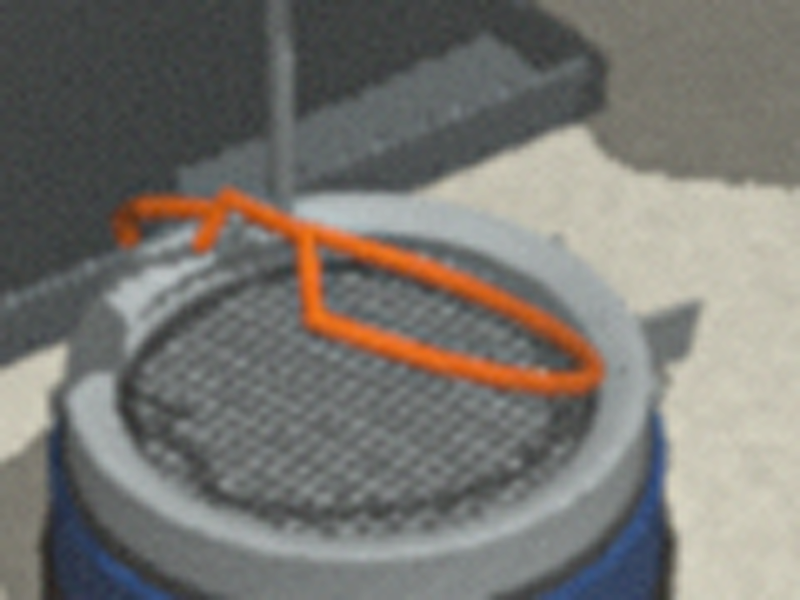

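```bash
python3 toe.py; python3 - <<'E'
from h import *
b=plane('scene',[[349,260],[346,262]],75);print(b.round(1)); l=np.array([587.2,-3.3])+12*np.array([.938,.347]);print('loop',l,'d',b[0,:2]-l,np.linalg.norm(b[0,:2]-l))
c=np.array([561,-12.9]);print('back in sieve',[((b[0,:2]-c)@np.array(v)).round(1) for v in((.938,.347),(-.347,.938))])
E
```

```text
t 16.75 p [589.8  -2.2 424.2] shaft foot [587.2  -3.3 138.4] rpy [3.141  0.0097 0.3581] F [ 0.3  0.2 -1. ] op 0.224
sieve frame x,y,z of foot 27.9 -0.1 138.4 dyaw 0.004
[[509.6  24.2  75. ]
 [517.2  26.3  75. ]]
loop [598.456   0.864] d [-88.8297574   23.38132321] 91.85538675028633
back in sieve [np.float64(-35.3), np.float64(52.7)]
```

Call:
step_arm:
  commands:
    - [[-3.3, -2.3, -6], 0, 0]
    - [[-3.3, -2.3, -6], 0, 0]
    - [[-3.3, -2.3, -6], 0, 0]
    - [[-3.3, -2.3, -6], 0, 0]
    - [[-3.3, -2.3, -6], 0, 0]
    - [[-4.1, -2.9, -4.5], 0, 0]
    - [[-4.1, -2.9, -4.5], 0, 0]
    - [[-4.1, -2.9, -4.5], 0, 0]
    - [[0, 0, 0], 0, 0]

```text
clock: 17.88
eef_pos: [553.4, 7.6, 471.5]
tcp_rot: [3.141, 0.009, 0.358]
contact_force: [-0.2, 0.6, -1.6]
opening: 0.223
```

```bash
python3 toe.py;python3 om.py scene 190 275 260 370 | sed -n '1~2p'
```

```text
t 17.88 p [553.4   7.6 471.5] shaft foot [551.    6.5 185.7] rpy [3.141  0.0092 0.3582] F [-0.2  0.6 -1.6] op 0.223
sieve frame x,y,z of foot -2.6 21.7 185.7 dyaw 0.004
190 ..............................................................................................................
192 ..............................................................................................................
194 ..............................................................................................................
196 ..............................................................................................................
198 ..............................................................................................................
200 ..............................................................................................................
202 ..............................................................................................................
204 ..............................................................................................................
206 .......
[... 3313 characters left out ...]
..........
264 ...............................................######..........................................###............
266 ..................................................#######....................................###..............
268 ......................................................########...........................#####................
270 ..........................................................############...............######...................
272 ...............................................................########################.......................
274 ..............................................................................................................
```

Call:
step_arm:
  commands:
    - [[0, 0, -8], 0, 0]
    - [[0, 0, -12], 0, 0]
    - [[0, 0, -12], 0, 0]
    - [[0, 0, -12], 0, 0]
    - [[0, 0, -6], 0, 0]
    - [[0, 0, 0], 0, 0]
    - [[0, 0, 0], 0, 0]

```text
clock: 18.8
eef_pos: [554.4, 7.7, 525.1]
tcp_rot: [3.141, 0.009, 0.358]
contact_force: [-0.5, 0.2, -2.2]
opening: 0.222
```

```bash
python3 toe.py;python3 - <<'E'
from h import *
a=grab_frame('scene')
r=lambda a,w,h:cv2.convertScaleAbs(cv2.resize(a,(w,h),interpolation=cv2.INTER_CUBIC),alpha=1.6)
cv2.imwrite('pics/g7.png',r(a[150:315,240:400],582,600))
E
```

```text
t 18.8 p [554.4   7.7 525.1] shaft foot [552.1   6.6 239.3] rpy [3.1407 0.0087 0.3581] F [-0.5  0.2 -2.2] op 0.222
sieve frame x,y,z of foot -1.6 21.3 239.3 dyaw 0.004
```

View pics/g7.png

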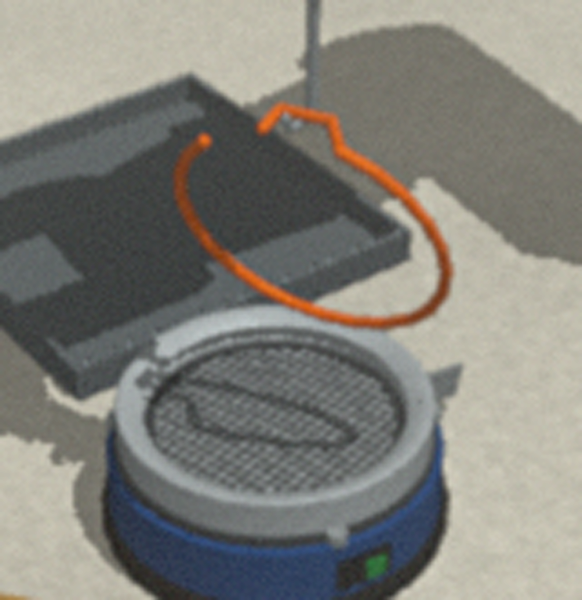

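The ring hangs by its loop on the toe (crop ~(300,115)), clear of the sieve, and the screen is still seated. Now I move it smoothly to the tray.

Call:
step_arm:
  commands:
    - [[-2, 2, 0], 0, 0]
    - [[-4, 5, 0], 0, 0]
    - [[-6, 7, 0], 0, 0]
    - [[-9, 10, 0], 0, 0]
    - [[-11, 13, 0], 0, 0]
    - [[-14, 16, 0], 0, 0]
    - [[-14, 16, 0], 0, 0]
    - [[-14, 16, 0], 0, 0]
    - [[-14, 16, 0], 0, 0]
    - [[-14, 16, 0], 0, 0]
    - [[-14, 16, 0], 0, 0]
    - [[-14, 16, 0], 0, 0]
    - [[-14, 16, 0], 0, 0]
    - [[-14, 16, 0], 0, 0]
    - [[-14, 16, 0], 0, 0]
    - [[-12, 14, 0], 0, 0]
    - [[-10, 11, 0], 0, 0]
    - [[-7, 8, 0], 0, 0]
    - [[-5, 6, 0], 0, 0]
    - [[-3, 3, 0], 0, 0]

```text
clock: 21.35
eef_pos: [428.7, -311.2, 528.1]
tcp_rot: [3.138, 0.011, 0.352]
contact_force: [0.1, -0.8, -2.3]
opening: 0.223
```

```bash
cat > foot.py <<'E'
import sys;from h import *
from scipy.spatial.transform import Rotation as Ro
s=sense();p=np.array(s['eef_pos']);R=Ro.from_euler('xyz',s['tcp_rot']).as_matrix();t=p+285.8*R[:,2]
g=np.array(list(map(float,sys.argv[1:4])));print('t',round(s['clock'],2),'p',p.round(1),'foot',t.round(1),'rpy',np.round(s['tcp_rot'],4),'F',np.round(s['contact_force'],1),'op',round(s['opening'],3),'tool shift to goal',(R.T@(g-t)).round(1))
E
python3 foot.py 436 -295 140; python3 om.py scene 150 260 220 400 | sed -n '1~4p'
```

```text
t 21.35 p [ 428.7 -311.2  528.1] foot [ 426.2 -313.2  242.3] rpy [3.1379 0.0105 0.3516] F [ 0.1 -0.8 -2.3] op 0.223 tool shift to goal [ 16.5 -14.1 102.1]
150 ....................................................................................................................................................................................
154 ....................................................................................................................................................................................
158 ....................................................................................................................................................................................
162 ....................................................................................................................................................................................
166 ....................................................................................................................................................................................
170 ................
[... 3534 characters left out ...]
.................................................................................................................................................
250 ....................................................................................................................................................................................
254 ....................................................................................................................................................................................
258 ....................................................................................................................................................................................
```

Call:
step_arm:
  commands:
    - [[4, -3, 3], 0, 0]
    - [[5, -5, 5], 0, 0]
    - [[4, -4, 8], 0, 0]
    - [[2, -2, 10], 0, 0]
    - [[0, 0, 10], 0, 0]
    - [[0, 0, 10], 0, 0]
    - [[0, 0, 8], 0, 0]
    - [[0, 0, 6], 0, 0]
    - [[0, 0, 4], 0, 0]
    - [[0, 0, 0], 0, 0]

```text
clock: 22.65
eef_pos: [438.3, -291.0, 458.4]
tcp_rot: [3.139, 0.011, 0.353]
contact_force: [0.2, 0.1, -1.7]
opening: 0.219
```

```bash
python3 foot.py 436 -295 140; python3 - <<'E'
from h import *
a=grab_frame('scene');cv2.imwrite('pics/s_5.png',a)
h=cv2.cvtColor(a,cv2.COLOR_BGR2HSV);m=((h[...,0]<14)&(h[...,1]>130)&(h[...,2]>60)).astype(np.uint8)
n,l,st,c=cv2.connectedComponentsWithStats(m)
for i in range(1,n):
    if st[i,4]>15: print(st[i])
print(proj('scene',[[436+11,-291,150],[508,-268,5]]))
E
```

```text
t 22.65 p [ 438.3 -291.   458.4] foot [ 435.4 -292.7  172.6] rpy [3.1394 0.0114 0.3532] F [ 0.2  0.1 -1.7] op 0.219 tool shift to goal [ 0.1  2.2 32.6]
[321  72  11   7  22]
[284  79   7   7  17]
[271 129  57  55 347]
[[294.08716023 142.26650504]
 [275.95339908 212.81641635]]
```

```bash
python3 om.py scene 126 188 265 332 | sed -n '1~2p'; python3 - <<'E'
from h import *
a=cv2.imread('pics/top0.png');print(plane('scene',[[300,185]],45))
E
```

```text
126 ...................................................................
128 ...................................................................
130 ..........................###.#######..............................
132 ........................###...........##...........................
134 .......................................##..........................
136 ...........##..........................###.........................
138 ..........#..............................####......................
140 ........##..................................####...................
142 .......##......................................###.................
144 ......##.........................................###...............
146 ......#............................................###.............
148 ......#..............................................###...........
150 ......#................................................##..........
152 ......##................................................##.........
154 .......##................................................##........
156 .......##.......
[... 477 characters left out ...]
#.....
170 .................###........................................##.....
172 ...................#####...................................###.....
174 .....................######...............................##.......
176 ........................#######.........................###........
178 ...........................#########.................####..........
180 ................................######################.............
182 .......................................#######.....................
184 ...................................................................
186 ...................................................................
[[ 437.78635529 -285.49884618   45.        ]]
```

Call:
step_arm:
  commands:
    - [[0, 1, 6], 0, 0]
    - [[0, 1, 8], 0, 0]
    - [[0, 0, 8], 0, 0]
    - [[0, 0, 7], 0, 0]
    - [[0, 0, 5], 0, 0]
    - [[0, 0, 4], 0, 0]
    - [[0, 0, 3], 0, 0]
    - [[0, 0, 0], 0, 0]

```text
clock: 23.75
eef_pos: [438.8, -293.4, 415.1]
tcp_rot: [3.139, 0.011, 0.353]
contact_force: [0.4, 0.1, -2.4]
opening: 0.225
```

```bash
python3 foot.py 436 -295 126; python3 om.py scene 140 210 265 332 | sed -n '1~3p'
```

```text
t 23.75 p [ 438.8 -293.4  415.1] foot [ 436.2 -295.3  129.3] rpy [3.1385 0.0108 0.3532] F [ 0.4  0.1 -2.4] op 0.225 tool shift to goal [-0.  -0.4  3.3]
140 ...................................................................
143 ...................................................................
146 ...................................................................
149 .........................###...#######.............................
152 ......................................##...........................
155 ..........##...........................###.........................
158 .......###................................#####....................
161 ......##......................................####.................
164 ......##.........................................####..............
167 ......##............................................###............
170 ......##..............................................###..........
173 .......###..............................................###........
176 .........##..............................................###.......
179 ..........####............................................###......
182 ............####...........................................##......
185 ...............###.........................................##......
188 ..................####....................................###......
191 ......................#####..............................##........
194 ...........................######....................####..........
197 .................................####################..............
200 ...................................................................
203 ...................................................................
206 ...................................................................
209 ...................................................................
```

Call:
step_arm:
  commands:
    - [[4, 0, 1], 0, 0]
    - [[6, 0, 1], 0, 0]
    - [[6, 0, 1], 0, 0]
    - [[6, 0, 1], 0, 0]
    - [[6, 0, 1], 0, 0]
    - [[6, 0, 1.2], 0, 0]
    - [[6, 0, 1.5], 0, 0]
    - [[6, 0, 2], 0, 0]
    - [[5.5, 0, 2], 0, 0]
    - [[5, 0, 2.5], 0, 0]
    - [[0, 0, 0], 0, 0]

```text
clock: 25.18
eef_pos: [496.0, -272.5, 399.7]
tcp_rot: [3.138, 0.01, 0.354]
contact_force: [-0.5, -0.5, -1.5]
opening: 0.222
```

```bash
python3 foot.py 549 -252.6 20; python3 om.py scene 140 230 245 332 | sed -n '1~3p'
```

```text
t 25.18 p [ 496.  -272.5  399.7] foot [ 493.7 -274.5  114. ] rpy [3.1377 0.0101 0.3536] F [-0.5 -0.5 -1.5] op 0.222 tool shift to goal [60.4 -1.8 93.3]
140 .......................................................................................
143 .......................................................................................
146 .......................................................................................
149 .......................................................................................
152 .......................................................................................
155 .......................................................................................
158 .......................................................................................
161 .......................................................................................
164 ............................####.......................................................
167 ........................####.....#####.................................................
170 ..............##........
[... 1111 characters left out ...]
........................................................
209 .......................................................................................
212 .......................................................................................
215 .......................................................................................
218 .......................................................................................
221 .......................................................................................
224 .......................................................................................
227 .......................................................................................
```

Call:
step_arm:
  commands:
    - [[7, 0, 3.3], 0, 0]
    - [[6.5, 0, 3.8], 0, 0]
    - [[6.2, 0, 4.3], 0, 0]
    - [[5.8, 0, 4.7], 0, 0]
    - [[5.4, 0, 5.2], 0, 0]
    - [[5, 0, 5.5], 0, 0]
    - [[4.5, 0, 6], 0, 0]
    - [[4, 0, 6.3], 0, 0]
    - [[3.5, 0, 6.6], 0, 0]
    - [[3, 0, 6], 0, 0]
    - [[0, 0, 0], 0, 0]

```text
clock: 26.6
eef_pos: [546.5, -254.2, 343.5]
tcp_rot: [3.138, 0.01, 0.353]
contact_force: [0.9, -0.6, -0.9]
opening: 0.222
```

```bash
python3 foot.py 549 -252.6 20; python3 om.py scene 170 240 225 332 | sed -n '1~2p'; python3 -c "
from h import *
print(plane('scene',[[307,202]],8))"
```

```text
t 26.6 p [ 546.5 -254.2  343.5] foot [ 544.1 -256.2   57.7] rpy [3.1379 0.0103 0.3533] F [ 0.9 -0.6 -0.9] op 0.222 tool shift to goal [ 6.2 -1.8 37.6]
170 ...........................................................................................................
172 ...........................................................................................................
174 ...........................................................................................................
176 ...........................................................................................................
178 ...........................................................................................................
180 ...........................................................................................................
182 ...........................................................................................................
184 ...........................................................................................................
186 .................................................
[... 2316 characters left out ...]
..............................................................................................
230 ...........................................................................................................
232 ...........................................................................................................
234 ...........................................................................................................
236 ...........................................................................................................
238 ...........................................................................................................
[[ 430.55828679 -267.62837438    8.        ]]
```

Call:
step_arm:
  commands:
    - [[2, 0, 5], 0, 0]
    - [[1.5, 0, 6], 0, 0]
    - [[1, 0, 6], 0, 0]
    - [[0.5, 0, 6], 0, 0]
    - [[0, 0, 5], 0, 0]
    - [[0, 0, 4], 0, 0]
    - [[0, 0, 2], 0, 0]
    - [[0, 0, 0], 0, 0]

```text
clock: 27.65
eef_pos: [551.1, -252.9, 307.7]
tcp_rot: [3.137, 0.01, 0.353]
contact_force: [0.3, 0.1, -1.5]
opening: 0.22
```

```bash
python3 foot.py 549 -252.6 11; python3 om.py scene 180 240 215 332 | sed -n '1~2p'
```

```text
t 27.65 p [ 551.1 -252.9  307.7] foot [ 549.  -255.    21.9] rpy [3.1372 0.0097 0.3529] F [ 0.3  0.1 -1.5] op 0.22 tool shift to goal [ 1.  -2.3 10.9]
180 .....................................................................................................................
182 .....................................................................................................................
184 .....................................................................................................................
186 .....................................................................................................................
188 .....................................................................................................................
190 .....................................................................................................................
192 .....................................................................................................................
194 ...........................................................................................
[... 2010 characters left out ...]
........................##########################........................................
230 ............................................................########.................................................
232 .....................................................................................................................
234 .....................................................................................................................
236 .....................................................................................................................
238 .....................................................................................................................
```

Call:
step_arm:
  commands:
    - [[0, 0, 3], 0, 0]
    - [[0, 0, 3], 0, 0]
    - [[0, 0, 2], 0, 0]
    - [[0, 0, 1.5], 0, 0]
    - [[0, 0, 0], 0, 0]
    - [[0, 0, 0], 0, 0]

```text
clock: 28.45
eef_pos: [551.1, -253.0, 298.0]
tcp_rot: [3.137, 0.009, 0.353]
contact_force: [0.7, -0.1, -0.8]
opening: 0.22
```

```bash
python3 foot.py 549 -252.6 10; python3 om.py scene 192 238 240 320 | sed -n '1~2p'
```

```text
t 28.45 p [ 551.1 -253.   298. ] foot [ 549.1 -255.3   12.2] rpy [3.1367 0.0094 0.353 ] F [ 0.7 -0.1 -0.8] op 0.22 tool shift to goal [ 0.9 -2.5  2.2]
192 ................................................................................
194 ................................................................................
196 ...........................########################.............................
198 .......................###########............#.##########......................
200 .................####...#...............................######..................
202 ..............######........................................####................
204 ............#####.............................................####..............
206 ..........####...................................................###............
208 .........###......................................................###...........
210 ........###........................................................##...........
212 ........##.........................................................##...........
214 ........##
[... 305 characters left out ...]
..####..............
222 .......................###.................................#####................
224 ........................###............................#######..................
226 .........................###......................########......................
228 ..........................###########################...........................
230 .............................################...................................
232 ................................................................................
234 ................................................................................
236 ................................................................................
```

Call:
step_arm:
  commands:
    - [[0, 0, 1.3], 0, 0]
    - [[0, 0, 0.5], 0, 0]
    - [[0, 0, 0], 0, 0]

```text
clock: 28.88
eef_pos: [551.1, -253.1, 296.2]
tcp_rot: [3.137, 0.009, 0.353]
contact_force: [0.3, -0.8, -1.0]
opening: 0.223
```

```bash
python3 foot.py 549 -252.6 10; python3 - <<'E'
from h import *
a=grab_frame('scene')
r=lambda a,w,h:cv2.convertScaleAbs(cv2.resize(a,(w,h),interpolation=cv2.INTER_CUBIC),alpha=1.8)
cv2.imwrite('pics/g8.png',r(a[180:240,235:325],800,533))
E
```

```text
t 28.88 p [ 551.1 -253.1  296.2] foot [ 549.1 -255.3   10.4] rpy [3.1366 0.0092 0.3529] F [ 0.3 -0.8 -1. ] op 0.223 tool shift to goal [ 0.8 -2.6  0.4]
```

View pics/g8.png

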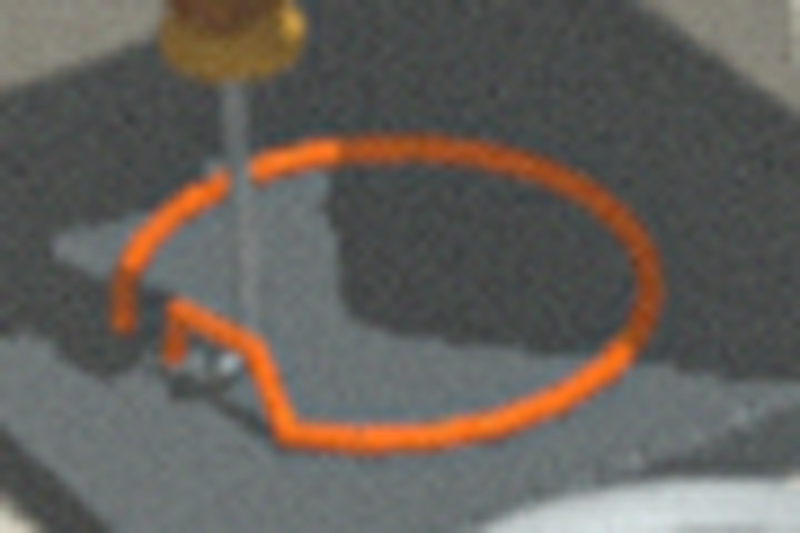

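Call:
step_arm:
  commands:
    - [[0, 2, 1], 0, 0]
    - [[-2, 0, 0.3], 0, 0]
    - [[-3, 0, 0], 0, 0]
    - [[-4, 0, 0], 0, 0]
    - [[-4, 0, 0], 0, 0]
    - [[0, 0, 0], 0, 0]

```text
clock: 29.68
eef_pos: [538.6, -260.0, 295.0]
tcp_rot: [3.137, 0.009, 0.353]
contact_force: [0.3, -0.7, -1.4]
opening: 0.223
```

```bash
python3 foot.py 549 -252.6 10; python3 om.py scene 192 238 240 320 | sed -n '1~2p'
```

```text
t 29.68 p [ 538.6 -260.   295. ] foot [ 536.5 -262.2    9.2] rpy [3.1366 0.0094 0.3529] F [ 0.3 -0.7 -1.4] op 0.223 tool shift to goal [15.  -4.7 -1. ]
192 ................................................................................
194 ................................................................................
196 .............................#######################............................
198 ......................###...######.............###########......................
200 .................#######...............................#######..................
202 ..............######........................................####................
204 ............#####.............................................####..............
206 ...........###...................................................###............
208 .........###......................................................###...........
210 ........###........................................................##...........
212 ........##.........................................................##...........
214 ........#
[... 306 characters left out ...]
..####..............
222 ........................##.................................#####................
224 ........................###............................#######..................
226 .........................###......................########......................
228 ..........................###########################...........................
230 ..............................###############...................................
232 ................................................................................
234 ................................................................................
236 ................................................................................
```

Call:
step_arm:
  commands:
    - [[-4, 0, 0], 0, 0]
    - [[-5, 0, 0], 0, 0]
    - [[-5, 0, 0], 0, 0]
    - [[-3, 0, 0], 0, 0]
    - [[0, 0, -3], 0, 0]
    - [[0, 0, -6], 0, 0]
    - [[0, 0, -10], 0, 0]
    - [[0, 0, -15], 0, 0]
    - [[0, 0, 0], 0, 0]

```text
clock: 30.85
eef_pos: [522.5, -266.0, 332.6]
tcp_rot: [3.135, 0.008, 0.353]
contact_force: [-0.4, -0.0, -2.0]
opening: 0.216
```

```bash
python3 foot.py 484.4 272.2 180; python3 om.py scene 192 238 240 320 | sed -n '1~2p'
```

```text
t 30.85 p [ 522.5 -266.   332.6] foot [ 521.  -268.5   46.8] rpy [3.1352 0.0079 0.3531] F [-0.4 -0.  -2. ] op 0.216 tool shift to goal [ 151.6 -519.1 -137.7]
192 ................................................................................
194 ................................................................................
196 ............................##...##################.............................
198 ......................###.###.................#.##########......................
200 ..................######................................######..................
202 ...............#####........................................####................
204 .............###..............................................####..............
206 ..........####...................................................###............
208 .........###......................................................###...........
210 ........###........................................................##...........
212 ........###........................................................##...........
214 ...
[... 312 characters left out ...]
..####..............
222 ........................##.................................######...............
224 ........................###.............................######..................
226 .........................###......................########......................
228 .........................############################...........................
230 ..............................###############...................................
232 ................................................................................
234 ................................................................................
236 ................................................................................
```

Call:
step_arm:
  commands:
    - [[0, 0, -15], 0, 0]
    - [[0, 0, -25], 0, 0]
    - [[0, 0, -30], 0, 0]
    - [[0, 0, -30], 0, 0]
    - [[0, 0, -25], 0, 0]
    - [[0, 0, -15], 0, 0]
    - [[0, 0, 0], 0.12, 0]
    - [[0, 0, 0], 0.13, 0]
    - [[0, 0, 0], 0.13, 0]
    - [[0, 0, 0], 0.12, 0]
    - [[0, 0, 0], 0, 0]

```text
clock: 32.28
eef_pos: [522.0, -264.0, 479.7]
tcp_rot: [3.133, 0.008, -0.161]
contact_force: [-0.4, -0.7, -0.5]
opening: 0.224
```

```bash
python3 foot.py 484.4 272.2 185
```

```text
t 32.27 p [ 522.  -264.   479.7] foot [ 519.5 -266.   193.9] rpy [ 3.1334  0.0076 -0.1612] F [-0.4 -0.7 -0.5] op 0.224 tool shift to goal [-121.  -525.7    5.5]
```

Call:
step_arm:
  commands:
    - [[-2, -10, 0], 0, 0]
    - [[-5, -20, 0], 0, 0]
    - [[-8, -35, 0], 0, 0]
    - [[-10, -45, 0], 0, 0]
    - [[-10, -45, 0], 0, 0]
    - [[-10, -45, 0], 0, 0]
    - [[-10, -45, 0], 0, 0]
    - [[-10, -45, 0], 0, 0]
    - [[-10, -45, 0], 0, 0]
    - [[-10, -45, 0], 0, 0]
    - [[-8, -35, 0], 0, 0]
    - [[-8, -30, 0], 0, 0]
    - [[-5, -20, 0], 0, 0]
    - [[-3, -10, 0], 0, 0]
    - [[0, 0, 0], 0, 0]
    - [[0, 0, 0], 0, 0]

```text
clock: 34.28
eef_pos: [472.8, 249.8, 478.1]
tcp_rot: [3.138, 0.009, -0.134]
contact_force: [-0.5, -1.1, -0.7]
opening: 0.221
```

```bash
python3 foot.py 484.4 272.2 185
```

```text
t 34.27 p [472.8 249.8 478.1] foot [470.1 249.  192.3] rpy [ 3.1375  0.009  -0.1345] F [-0.5 -1.1 -0.7] op 0.221 tool shift to goal [ 11.2 -25.    7.1]
```

Call:
step_arm:
  commands:
    - [[3, -7, 0], 0.0185, 0]
    - [[4, -8, 0], 0, 0]
    - [[3, -6, 0], 0, 0]
    - [[0, -3, 0], 0, 0]
    - [[0, 0, 0], 0, 0]
    - [[0, 0, 0], 0, 0]

```text
clock: 35.02
eef_pos: [487.9, 272.1, 477.7]
tcp_rot: [3.137, 0.009, -0.157]
contact_force: [0.1, 0.7, -1.7]
opening: 0.222
```

```bash
python3 foot.py 483.2 271.8 130; python3 - <<'E'
from h import *
a=grab_frame('scene');b=grab_frame('top');s0=cv2.imread('pics/s_l.png');t0=cv2.imread('pics/t_l.png')
r=lambda a,w,h:cv2.convertScaleAbs(cv2.resize(a,(w,h),interpolation=cv2.INTER_CUBIC),alpha=1.6)
cv2.imwrite('pics/g9.png',np.vstack([np.hstack([r(x[215:345,420:520],400,300),r(y[240:310,140:210],400,300)]) for x,y in((s0,t0),(a,b))]))
E
```

```text
t 35.02 p [487.9 272.1 477.7] foot [485.2 271.2 191.9] rpy [ 3.1369  0.009  -0.1567] F [ 0.1  0.7 -1.7] op 0.222 tool shift to goal [-1.5 -0.6 61.9]
```

View pics/g9.png

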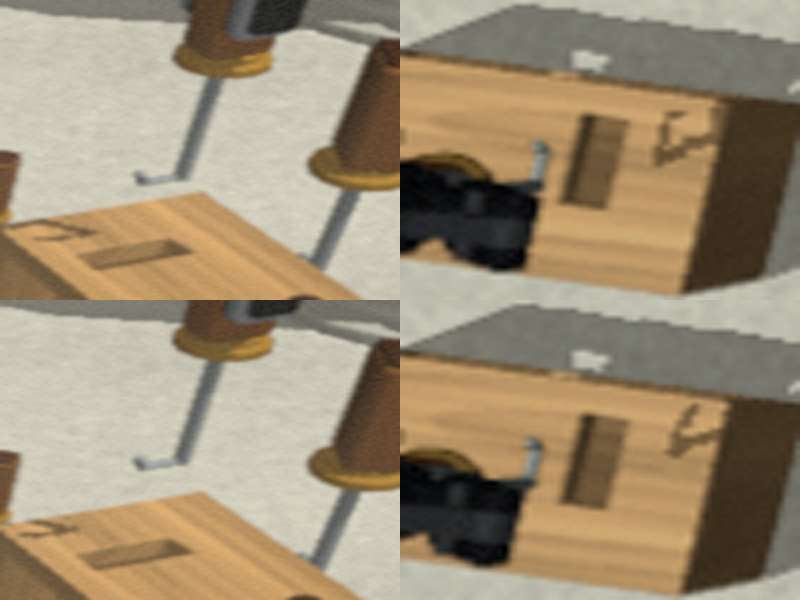

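Call:
step_arm:
  commands:
    - [[-1, -0.5, 8], -0.004, 0]
    - [[0, 0, 12], 0, 0]
    - [[0, 0, 12], 0, 0]
    - [[0, 0, 10], 0, 0]
    - [[0, 0, 5], 0, 0]
    - [[0, 0, 0], 0, 0]
    - [[0, 0, 0], 0, 0]

```text
clock: 36.0
eef_pos: [486.1, 272.3, 426.6]
tcp_rot: [3.136, 0.01, -0.153]
contact_force: [-0.5, -0.1, -1.4]
opening: 0.223
```

```bash
python3 foot.py 483.5 271.8 35
```

```text
t 36.0 p [486.1 272.3 426.6] foot [483.  271.2 140.9] rpy [ 3.1362  0.0101 -0.1526] F [-0.5 -0.1 -1.4] op 0.223 tool shift to goal [  1.5  -1.2 105.8]
```

Call:
step_arm:
  commands:
    - [[0, 0, 8], 0, 0]
    - [[0, 0, 10], 0, 0]
    - [[0, 0, 10], 0, 0]
    - [[0, 0, 8], 0, 0]
    - [[0, 0, 4], 0, 0]
    - [[0, 0, 0], 0, 0]

```text
clock: 36.75
eef_pos: [485.6, 272.2, 383.8]
tcp_rot: [3.136, 0.01, -0.153]
contact_force: [-0.6, -0.2, -1.3]
opening: 0.222
```

```bash
python3 foot.py 483.5 271.8 35
```

```text
t 36.75 p [485.6 272.2 383.8] foot [482.6 271.1  98. ] rpy [ 3.1362  0.01   -0.1525] F [-0.6 -0.2 -1.3] op 0.222 tool shift to goal [ 1.4 -1.2 63. ]
```

Call:
step_arm:
  commands:
    - [[0, 0, 8], 0, 0]
    - [[0, 0, 10], 0, 0]
    - [[0, 0, 10], 0, 0]
    - [[0, 0, 10], 0, 0]
    - [[0, 0, 8], 0, 0]
    - [[0, 0, 5], 0, 0]
    - [[0, 0, 3], 0, 0]
    - [[0, 0, 0], 0, 0]

```text
clock: 37.75
eef_pos: [485.2, 272.0, 326.1]
tcp_rot: [3.136, 0.01, -0.153]
contact_force: [-0.2, -0.1, -0.3]
opening: 0.219
```

```bash
python3 foot.py 483.5 271.8 35
```

```text
t 37.75 p [485.2 272.  326.1] foot [482.2 271.   40.3] rpy [ 3.1364  0.0098 -0.1526] F [-0.2 -0.1 -0.3] op 0.219 tool shift to goal [ 1.2 -1.1  5.3]
```

Call:
step_arm:
  commands:
    - [[0, 0, 2.5], 0, 0]
    - [[0, 0, 1.5], 0, 0]
    - [[0, 0, 0.7], 0, 0]
    - [[0, 0, 0], 0, 0]

```text
clock: 38.25
eef_pos: [485.4, 272.1, 321.8]
tcp_rot: [3.137, 0.009, -0.153]
contact_force: [0.6, 0.8, -0.2]
opening: 0.221
```

```bash
python3 foot.py 483.5 271.8 35
```

```text
t 38.25 p [485.4 272.1 321.8] foot [482.7 271.3  36. ] rpy [ 3.1372  0.0087 -0.1526] F [ 0.6  0.8 -0.2] op 0.221 tool shift to goal [ 0.7 -0.7  1. ]
```

Contact is imminent; down a touch more, then open gently.

Call:
step_arm:
  commands:
    - [[0, 0, 0.8], 0, 0]
    - [[0, 0, 0.3], 0, 0]
    - [[0, 0, 0], 0, 0]
  force: 40

```text
clock: 38.62
eef_pos: [485.4, 272.1, 320.8]
tcp_rot: [3.137, 0.009, -0.153]
contact_force: [0.8, -1.8, -1.5]
opening: 0.22
```

```bash
python3 foot.py 483.5 271.8 35
```

```text
t 38.62 p [485.4 272.1 320.8] foot [482.8 271.3  35. ] rpy [ 3.1374  0.0085 -0.1526] F [ 0.8 -1.8 -1.5] op 0.22 tool shift to goal [ 0.6 -0.6 -0. ]
```

Call:
step_arm:
  commands:
    - [[0, 0, 0.3], 0, 0]
    - [[0, 0, 0], 0, 0.24]
    - [[0, 0, 0], 0, 0.27]
    - [[0, 0, 0], 0, 0.32]
    - [[0, 0, 0], 0, 0.45]
    - [[0, 0, 0], 0, 0.6]
    - [[0, 0, 0], 0, 0.7]
    - [[0, 0, 0], 0, 0.7]

```text
clock: 39.62
eef_pos: [485.6, 272.3, 320.9]
tcp_rot: [3.138, 0.008, -0.153]
contact_force: [-0.6, -0.7, 1.1]
opening: 0.703
```

```bash
python3 foot.py 483.5 271.8 35
```

```text
t 39.62 p [485.6 272.3 320.9] foot [483.2 271.6  35.1] rpy [ 3.1379  0.0078 -0.1525] F [-0.6 -0.7  1.1] op 0.703 tool shift to goal [ 0.2 -0.3  0.1]
```

Call:
step_arm:
  commands:
    - [[0, 0, -8], 0, 0.7]
    - [[0, 0, -15], 0, 0.8]
    - [[0, 0, -20], 0, 0.8]
    - [[0, 0, -25], 0, 0.8]
    - [[0, 0, -30], 0, 0.8]
    - [[0, 0, -30], 0, 0.8]
    - [[0, 0, -10], 0, 0.8]
    - [[-20, 30, 0], 0, 0.8]
    - [[-20, 50, 0], 0, 0.8]
    - [[-20, 50, 0], 0, 0.8]
    - [[0, 50, 0], 0, 0.8]
    - [[0, 50, 0], 0, 0.8]
    - [[0, 50, 0], 0, 0.8]
    - [[0, 50, 0], 0, 0.8]
    - [[0, 50, 0], 0, 0.8]
    - [[0, 50, 0], 0, 0.8]
    - [[0, 50, 0], 0, 0.8]
    - [[0, 50, 0], 0, 0.8]
    - [[0, 50, 0], 0, 0.8]
    - [[0, 30, 0], 0, 0.8]

```text
clock: 42.12
eef_pos: [327.0, -337.2, 469.1]
tcp_rot: [3.141, 0.002, -0.148]
contact_force: [0.2, -0.5, -0.1]
opening: 0.799
```

```bash
python3 to.py; python3 - <<'E'
from h import *
for n,regs in(('top',{'stand':(245,312,105,212),'sieve':(205,310,275,365),'spare':(130,198,270,335),'jar':(145,190,185,245),'bowl':(142,195,388,442),'small':(270,300,215,262),'large':(310,365,150,245)}),('scene',{'stand+picks':(225,445,400,540),'jar':(360,445,270,330),'spare':(310,370,190,275),'bowl':(225,270,160,215)})):
    a=cv2.imread(f'pics/{n}0.png');b=grab_frame(n);cv2.imwrite(f'pics/{n}_end.png',b);d=cv2.absdiff(a,b).max(2)
    for k,(y0,y1,x0,x1) in regs.items():
        m=d[y0:y1,x0:x1]>45;ys,xs=np.nonzero(m);print(n,k,m.sum(),(xs.min()+x0,xs.max()+x0,ys.min()+y0,ys.max()+y0) if m.any() else '')
    h=cv2.cvtColor(b,cv2.COLOR_BGR2HSV);m=((h[...,0]<14)&(h[...,1]>170)&(h[...,2]>80))
    if n=='top':
        m[:,:370]=0;m[:,500:]=0;ys,xs=np.nonzero(m);P=plane(n,np.c_[xs,ys],8);print('ring extent',P.min(0),P.max(0),cv2.minEnclosingCircle(P[:,:2].astype(np.float32)))
    h1=cv2.cvtColor(a,cv2.COLOR_BGR2HSV)
E
```

```text
t 42.12 p [ 327.  -337.2  469.1] rpy [ 3.141e+00  2.000e-03 -1.480e-01] F [ 0.2 -0.5 -0.1] op 0.799 q [-0.8   0.04  1.87 -0.    1.23  0.92]
top stand 21 (np.int64(155), np.int64(157), np.int64(278), np.int64(290))
top sieve 248 (np.int64(290), np.int64(352), np.int64(218), np.int64(278))
top spare 0 
top jar 0 
top bowl 0 
top small 0 
top large 0 
ring extent [ 442.39328373 -332.07311892    8.        ] [ 572.48975396 -199.82294221    8.        ] ((508.6458435058594, -265.99566650390625), 66.95403289794922)
scene stand+picks 357 (np.int64(416), np.int64(515), np.int64(225), np.int64(311))
scene jar 0 
scene spare 0 
scene bowl 0
```

```bash
python3 - <<'E'
from h import *
for n,(y0,y1,x0,x1) in(('top',(270,300,145,190)),('scene',(272,335,445,485))):
    M=[]
    for f in('0','_end'):
        h=cv2.cvtColor(cv2.imread(f'pics/{n}{f}.png'),cv2.COLOR_BGR2HSV)[y0:y1,x0:x1];M.append(((h[...,0]<14)&(h[...,1]>110)&(h[...,2]<(75 if n=='top' else 110))))
    for y in range(0,y1-y0,2): print(y+y0,*[''.join('#' if v else '.' for v in m[y]) for m in M])
E
```

```text
270 ............................................. .............................................
272 ............................................. .............................................
274 ............................................. .............................................
276 ............................................. .............................................
278 ..............##.#.#....#.##................. ..............#####.........####.............
280 ...........#########...#.#.###............... .............##########....#.................
282 ...........#########...#.#.##................ .............#########...#####...............
284 ...........#########.###..................... .............########..#..#..................
286 ...........########...####.#................. ............########.#......#................
288 ..........#########.#......#................. ............##########.#.#....#..............
290 ............########......................... .................#####.......................
292 ........................................
[... 2391 characters left out ...]
............
320 .............###..#..................... .............##.........................
322 ........................................ ........................................
324 ........................................ ........................................
326 ........................................ ........................................
328 ........................................ ........................................
330 ........................................ ........................................
332 ........................................ ........................................
334 ........................................ ........................................
```

```bash
python3 - <<'E'
from h import *
for n,(y0,y1,x0,x1) in(('top',(270,298,150,190)),('scene',(272,332,445,488))):
    C=[]
    g=[cv2.cvtColor(cv2.imread(f'pics/{n}{f}.png'),cv2.COLOR_BGR2HSV) for f in('0','_end')]
    for h in g:
        r=h[y0:y1,x0:x1].astype(int)
        m=((r[...,0]>14)&(r[...,0]<26)&(r[...,1]>165)).astype(np.uint8);m=cv2.morphologyEx(m,cv2.MORPH_OPEN,np.ones((2,2),np.uint8));ys,xs=np.nonzero(m);C.append((xs.mean()+x0,ys.mean()+y0,len(xs),xs.min()+x0,xs.max()+x0,ys.min()+y0,ys.max()+y0))
    print(n,'ferrule',np.round(C,1).tolist())
# row-wise handle edges, scene: brightness vs background
for n,rows,xr in(('scene',range(284,326,4),(446,486)),('top',range(278,292,3),(148,188))):
    for y in rows:
        o=[]
        for f in('0','_end'):
            v=cv2.GaussianBlur(cv2.imread(f'pics/{n}{f}.png'),(3,3),0)[y,xr[0]:xr[1]].astype(int).sum(1);d=np.diff(v);o+=[xr[0]+int(d.argmin()),xr[0]+int(d.argmax())]
        print(n,y,o)
E
```

```text
top ferrule [[177.0, 283.1, 53.0, 173.0, 180.0, 277.0, 289.0], [177.7, 283.3, 62.0, 171.0, 182.0, 277.0, 291.0]]
scene ferrule [[466.6, 326.1, 20.0, 461.0, 471.0, 323.0, 328.0], [465.8, 323.6, 11.0, 465.0, 467.0, 321.0, 327.0]]
scene 284 [457, 477, 455, 476]
scene 288 [456, 478, 454, 476]
scene 292 [455, 477, 453, 475]
scene 296 [455, 476, 453, 474]
scene 300 [454, 475, 452, 473]
scene 304 [453, 474, 451, 472]
scene 308 [452, 473, 450, 471]
scene 312 [452, 472, 450, 471]
scene 316 [451, 471, 450, 469]
scene 320 [475, 471, 474, 470]
scene 324 [478, 471, 477, 469]
top 278 [155, 174, 157, 176]
top 281 [155, 175, 157, 176]
top 284 [154, 174, 156, 176]
top 287 [154, 179, 155, 181]
top 290 [154, 177, 156, 178]
```

```bash
python3 - <<'E'
from h import *
d=cv2.absdiff(cv2.imread('pics/top0.png'),cv2.imread('pics/top_end.png')).max(2)>45
ys,xs=np.nonzero(d[205:310,275:365]);P=plane('top',np.c_[xs+275,ys+205],60);r=np.hypot(P[:,0]-561,P[:,1]+12.9);print(np.histogram(r,[0,20,40,50,55,60,65,70,90]))
sign_off();print(sense()['clock'])
E
```

```text
(array([  0,   0,   0,   0,  13, 216,  19,   0]), array([ 0, 20, 40, 50, 55, 60, 65, 70, 90]))
the job is handed in; nothing more can be done
the job is handed in; nothing more can be done
```

The job is done and handed in at about 42 s, well inside the 72 s limit.

I took the middle-sized pick from the stand and hooked the loop without touching the mesh. The ring peeled out on the pick alone. I laid it down in the tray back-first along an arc, withdrew the toe from under the loop, and stood the pick back in its slot.

Last checks, from camera images compared with those taken at the start:
- **Ring:** centred in the tray at about (509, -266), which is within 2 mm of the tray centre. It lies flat with the loop up.
- **Sieve:** the only change is where the ring used to be, so the screen has not moved.
- **Bystanders:** the jar, bowl, spare screen and the other two picks show no change in the image.
- **Pick:** upright with its ferrule at the stand's surface, but about 2–3 mm from where it first stood and leaning about 1° at most. The slot's clearance covers the offset. I checked this from pixel edges only, since my 12 viewed pictures were used up.

One disagreement: the scene camera read about 5 mm off from the top camera and the arm, so I relied on the top camera for positions.

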